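Seat the press-fit pin and check its underside with the inspection mirror

TASK

Push the spring-return plunger of the hand press all the way down to its stop so that the pin is driven home into the circuit board, then let the plunger come back up. Take the inspection mirror from the tray by its handle, leaving the other tools and things on the bench where they are, and hold it under the board at the point the camera aims at, angled so that the camera sees the pin's tip under the board in the mirror, with the gripper out of the camera's view. Finish while holding the mirror still there in the gripper, not resting on anything: do not put it down or let go.

Things in the scene. Friction and masses are not known exactly. Their poses are not given: they have to be found in the camera images.
- press: Fixed pin-insertion hand press and inspection camera on one base plate, 140 x 400 x 15 mm (y -135 to +265). Origin on the bench straight under the plunger's axis, z up, +y level from plunger to camera, -x roughly to the robot. White column 60 x 50 mm, 300 high, at y -75 to -125; its upper arm (44 wide, z 250 to 280) guides the plunger. Camera post at y +240. Below the board it is open except to -y
- board (a point): middle of the underside of the circuit board (68 x 56 x 2 mm, level) in the press, 200 mm above the bench, on the plunger's axis. Two brass fork bars along y, 10 mm wide at x = +-29 mm, underside 188 mm above the bench, carry it from the column. A white ring of 19 mm is printed there round the pin's hole
- plunger (a joint): travel of the press plunger in m: 0 up, grows as pressed, stop at 0.0095. A spring lifts it again: about 3 N at the top, 8 N at the stop, and some 3 N more while it drives the pin, which it meets after 3 mm of travel
- plunger_top (a point): middle of the flat top (28 mm across) of the plunger's black mushroom head (38 mm across), 325 mm above the bench when up; moves with the plunger
- stud (a joint): how far the steel press-fit pin has been driven into the board, in m: 0 standing proud, 0.0065 home with its head on the board. It stays where it is pushed. Head 12 mm across, 3 mm thick; shank 5 mm across
- stud_tip (a point): lower tip of the pin, on the plunger's axis. Hidden in the board's hole at first; home, it stands out 5 mm below the board, 195 mm above the bench
- lens (a point): centre of the front glass of the camera's black lens, on the +y side of the press, 200 mm from the aim point; from it the camera looks slantwise down at the aim point, 40 degrees below level. The camera reaches back from it to y +250 mm and is 340 mm high at its top, 36 mm wide
- aim (a point): the point the camera is aimed and focused at: in the air on the plunger's axis, 125 mm above the bench, 70 mm under the tip of the seated pin. The middle of the mirror's glass belongs here
- facing (a point): point in the air 94 mm from aim, on the line that halves the angle between lens and seated pin tip as seen from aim: 25 degrees from straight up, leaning to the press's +y (towards the camera). A mirror at aim whose glass faces straight at this point shows the pin's tip to the camera in the middle of its glass
- mirror: loose inspection mirror, about 65 g, lying face up in the tray, glass end pointing away from the robot. Origin under the middle of the handle; x from handle to glass, z the way the glass faces. Square aluminium handle 16 x 16 x 90 mm, steel rod 5 mm, flat steel head 46 x 52 x 5 mm with glass 40 x 46 mm, all stiff and in line. Centre of mass about 35 mm from the handle's middle towards the glass
- mirror_face (a point): middle of the mirror's glass, on its surface: 130 mm along +x from the mirror's origin and 10 mm up; axes as mirror (z out of the glass)
- mirror_grip (a point): middle of the mirror's handle, 8 mm above its underside; grip here across the handle (along the mirror's y)
- tray: fixed black tray 300 x 270 mm, floor 4 mm thick, rim 16 mm high; origin in the middle of its underside. Three tools lie in it side by side about 75 mm apart, roughly along its x axis, in any order
- driver: bystander: screwdriver with grey handle, 180 mm long, 26 mm across, lying in the tray; origin under its middle
- brush: bystander: flat brush with wooden handle, 180 mm long, 42 mm wide, lying in the tray; origin under its middle
- tape: bystander: yellow roll of tape, 90 mm across, 24 mm high, at the far side
- spool: bystander: aluminium spool, 54 mm across, 46 mm high, near the robot; origin under its middle
- flux: bystander: white bottle with black cap, 52 mm across, 120 mm high, at the far side
- cutters: bystander: side cutters with blue grips, 140 mm long, 14 mm high, near the robot

How it is judged:
By the outcome, as a careful person would: the job done as asked, in the order asked, and still so for the second after the job is handed in, while the arm keeps its last pose, push and grip.
It also fails if it takes over 61 s, if anything falls off the work surface, if the arm or the gripper's body presses on something with over 40 N, if the wrist force passes 120 N, or if a joint passes its speed limit or range.

ROBOT

A 6-joint arm with a two-finger parallel gripper is mounted at the origin on the work surface. World frame = base frame: x ahead of the robot, y to its left, z up, the work surface at z = 0. Lengths are in mm, angles in rad, forces in N, time in s.
With the tool pointing down it reaches from about 350 to 725 mm from the base axis. Payload 4.3 kg.
Tool frame: the origin (TCP) lies between the finger pads, 19 mm behind the fingertips; this is the grasp point; z points along the fingers, y is the line along which they close (so a half turn about z gives the same grasp; the last joint's range is limited). The gripper opens to 85 mm and grips with 20 to 120 N. Pads are 22 mm wide; open, the fingers measure 114 mm over their backs; the gripper's body (76 mm by 85 mm) begins 54 mm behind the grasp point. The pads swing forward as they close: fully open they stand 13 mm farther back than shut.
Start: joints at [1.035, 0.377, 0.081, 1.274, 0, 1.46], TCP at [237.514, 523.691, 250.029] pointing down, gripper open.
Joint ranges: [-2.72, 2.72], [-0.84, 1.66], [-1.02, 1.22], [-1.77, 2.12], [-1.37, 1.28], [-3.14, 3.14]. Speed limits (rad/s): [2.57, 2.57, 3.14, 3.14, 3.14, 3.14].

INTERFACE

Orientations are given as a rotation vector (axis times angle).
In Python, from station import robot gives the robot as it stands.
- The arm moves only by the tool send_rows, never from a script. Its argument "deltas" is one flat list of numbers, 5 for each row, row after row: the shift along the world's x, y, z in units of 50 mm (1.0 is 50 mm), then the turn about the world's z in units of 5 degrees (1.0 is 5 degrees), then the finger opening in mm, from 0 to 85.4. A call has 1 to 12 rows; each row shifts and turns the commanded pose from where the row before left it; what a row does not reach is not made up. A row lasts 1/10 s, in which the tool goes at most 50 mm and 8.59 degrees, less where a joint would pass 70% of its speed; a pose out of reach is approached as far as the arm can. A call is refused whole if a number of a shift passes 1 or a number of a turn 1, either way. A call with a gripper value outside its range is refused whole. The fingers move at their own pace and stop on an object; "newtons" is the grip in N (left out, the last holds). Time passes only in rows, so rows that do not move let the fingers close. It gives the time, the measured TCP pose, the force, the opening and the grip force at its end, in the units of the state.
- robot.read_state(): the state, without advancing time (a new reading comes with each control period).
- robot.grab_frame(name): name is "scene" or "side" or "wrist"; returns (picture, depth): 384x512x3 uint8, blue, green, red; 384x512 float32, mm along the optical axis (not along the pixel's ray), 0 where there is no reading.
- robot.calibration(name): a dict with "fov_y" (degrees; the focal length in pixels is half the picture's height over the tangent of half this angle, whatever the lens; pixels are square), "cx", "cy" (the principal point, pixels), "k1" (the pictures are not rectified: a ray, as slopes to the right and down, at radius r is drawn at 1 + k1 r^2 times it, then the intrinsics apply), "eye" and "attitude" of the camera in the world; the wrist camera has in their place "tool_from_camera" (4x4, takes a point from camera to tool coordinates, whose origin is the TCP and whose axes are the flange's). Camera axes: x right, y down, z forward; pixel columns grow to the right and rows downward; lengths in mm; the calibration is good to about 2 mm. A picture is of the moment at which its call begins: read the wrist's pose just before it. calibration takes no time and is no camera call.
- robot.job_done(): hands the job in; it is judged then, once.
The state is a dict: "time": time; "qpos": joint angles; "qvel": joint speeds; "joint_efforts": joint torques, N m; "ee_pos": TCP position; "orientation": TCP orientation; "ft_force": force on the tool from outside, world axes, zero at the start; "moment": the same for the moment, N m; "grip_width": opening from 0.0 (shut) to 1.0 (fully open); "finger_force": force on a finger pad.
Only numpy, scipy, OpenCV 4.12 (cv2) and the standard library are available. Lean on these libraries where they do the work, as an engineer would, in place of code of your own. Each camera call takes 0.05 s, during which the arm holds its last target. There are 200 camera calls.

## Working session

There is one attempt and no reset: what is moved stays moved. The work goes in short steps, Python scripts to look and compute and a tool call to move; the robot and the scene stay as the last step left them, time stands still between calls to the robot, and variables do not carry over. Pictures are saved under pics/ and viewed, at most 10 in all, crops included, and the job is handed in when it is done.

Besides the shell and the picture viewer there is one more tool, called after "Request:" as name(argument=value, ...), one argument or row to a line, values as JSON. send_rows: Moves the arm, as the interface text tells. Its arguments: {"type":"object","properties":{"deltas":{"type":"array","items":{"type":"number"}},"newtons":{"type":"number"}},"required":["deltas"]}

```bash
mkdir -p pics; cat > h.py <<'E'
import numpy as np, cv2
from scipy.spatial.transform import Rotation as R
from station import robot
def cam(n,st=None):
    c=robot.calibration(n)
    if 'tool_from_camera' in c:
        T=np.array(c['tool_from_camera']); A=R.from_rotvec(st['orientation']).as_matrix()
        c['A']=A@T[:3,:3]; c['E']=A@T[:3,3]+np.array(st['ee_pos'])
    else:
        a=np.array(c['attitude'],float)
        c['A']=a if a.shape==(3,3) else R.from_rotvec(a).as_matrix(); c['E']=np.array(c['eye'],float)
    c['f']=192/np.tan(np.radians(c['fov_y'])/2); return c
def rays(c,uv):
    uv=np.asarray(uv,float).reshape(-1,2)
    K=np.array([[c['f'],0,c['cx']],[0,c['f'],c['cy']],[0,0,1]])
    p=cv2.undistortPoints(uv[:,None],K,np.array([c['k1'],0,0,0,0.]))[:,0]
    return np.c_[p,np.ones(len(p))]
def plane(c,uv,z):
    d=rays(c,uv)@c['A'].T; return c['E']+d*((z-c['E'][2])/d[:,2])[:,None]
def cloud(c,dep):
    v,u=np.mgrid[:384,:512]; d=rays(c,np.c_[u.ravel(),v.ravel()])
    P=(d*dep.reshape(-1,1))@c['A'].T+c['E']; P[dep.ravel()<=0]=np.nan
    return P.reshape(384,512,3)
def proj(c,P):
    q=(np.atleast_2d(P)-c['E'])@c['A']; s=q[:,:2]/q[:,2:]; s*=1+c['k1']*(s**2).sum(1,keepdims=True)
    return s*c['f']+[c['cx'],c['cy']]
E
python3 - <<'E'
from h import *
s=robot.read_state(); print({k:np.round(v,3).tolist() for k,v in s.items()})
for n in ('scene','side','wrist'):
    c=robot.calibration(n); print(n,{k:np.round(v,3).tolist() for k,v in c.items()})
    s=robot.read_state(); p,d=robot.grab_frame(n); cv2.imwrite(f'pics/{n}0.png',p); np.savez(f'{n}0.npz',p=p,d=d,s=[*s['ee_pos'],*s['orientation']])
    P=cloud(cam(n,s),d); print(np.nanmin(P,(0,1)),np.nanmax(P,(0,1)),(d>0).mean())
E
```

```text
{'time': 0.0, 'qpos': [1.035, 0.378, 0.08, 1.274, -0.0, 1.461], 'qvel': [0.001, 0.001, -0.001, 0.001, 0.0, 0.001], 'joint_efforts': [0.001, -46.36, 26.988, 0.021, 0.0, -0.0], 'ee_pos': [237.159, 523.123, 249.068], 'orientation': [-0.664, -3.07, 0.003], 'ft_force': [-0.74, 0.202, 0.388], 'moment': [-0.044, -0.032, -0.053], 'finger_force': 0.0, 'grip_width': 1.001}
scene {'fov_y': 51.653, 'cx': 253.888, 'cy': 195.441, 'k1': -0.142, 'eye': [1137.996, -230.063, 833.266], 'attitude': [-2.092, -1.219, 0.5]}
[-2311.83463714  -681.41466249  -770.45669062] [1259.44486592 2535.53262202  469.3131197 ] 0.995941162109375
side {'fov_y': 46.773, 'cx': 255.049, 'cy': 198.298, 'k1': 0.041, 'eye': [289.606, -621.769, 914.77], 'attitude': [-2.274, 0.46, -0.201]}
[-266.47264836 -428.3471049  -699.09717263] [1322.35415219 2538.91201546  580.60577648] 0.996063232421875
wrist {'fov_y': 70.769, 'cx': 257.144, 'cy': 180.997, 'k1': -0.041, 'tool_from_camera': [[0.001, -0.961, -0.278, 71.551], [1.0, 0.001, 0.0, -0.831], [-0.0, -0.278, 0.961, -124.975], [0.0, 0.0, 0.0, 1.0]]}
[-83.73988258 -35.80900932  -2.10490546] [701.49022911 877.74842167 336.79625411] 0.9951985677083334
```

View pics/scene0.png

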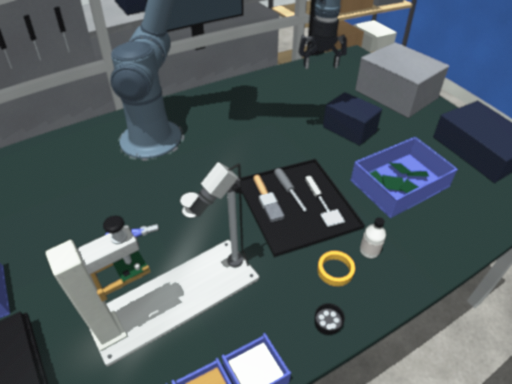

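View pics/side0.png

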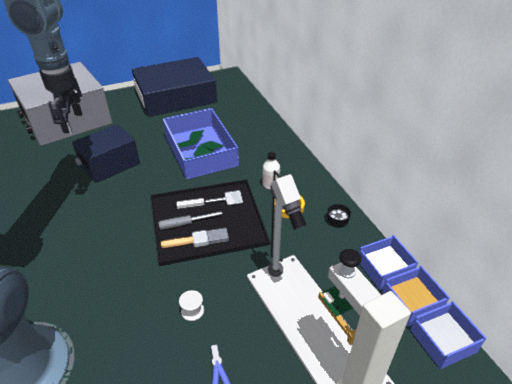

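```bash
cat > m.py <<'E'
from h import *
for n in ('scene','side'):
    z=np.load(n+'0.npz'); p,d=z['p'],z['d']; c=cam(n); P=cloud(c,d); X,Y,Z=np.moveaxis(P,2,0)
    hsv=cv2.cvtColor(p,cv2.COLOR_BGR2HSV)
    area=(X>150)&(X<900)&(Y>-400)&(Y<450)
    plate=area&(Z>9)&(Z<20)&(hsv[...,1]<60)&(hsv[...,2]>60)
    nl,lab,st,ct=cv2.connectedComponentsWithStats(plate.astype(np.uint8))
    i=1+st[1:,4].argmax(); q=P[lab==i][:,:2].astype(np.float32); r=cv2.minAreaRect(q); print(n,'plate',r,cv2.boxPoints(r).round().tolist())
    # tall things
    for lo,hi,nm in((285,312,'columntop'),(316,333,'headtop'),):
        m=area&(Z>lo)&(Z<hi); nl,lab,st,ct=cv2.connectedComponentsWithStats(m.astype(np.uint8))
        for k in range(1,nl):
            if st[k,4]>25:
                a=P[lab==k]; print(' ',nm,st[k].tolist(),'px',ct[k].round(1),a.mean(0).round(1),a.min(0).round(),a.max(0).round(),'V',p[lab==k].mean(0).round())
    # tray: black region near floor
    m=area&(Z>6)&(Z<40)&(hsv[...,2]>75); nl,lab,st,ct=cv2.connectedComponentsWithStats(m.astype(np.uint8))
    for k in range(1,nl):
        if st[k,4]>25:
            a=P[lab==k]; r=cv2.minAreaRect(a[:,:2].astype(np.float32)); print('  obj',st[k].tolist(),a.mean(0).round(1),np.round([*r[0],*r[1],r[2]],1),p[lab==k].mean(0).round())
E
python3 m.py; python3 - <<'E'
import cv2
a=cv2.imread('pics/scene0.png'); b=cv2.imread('pics/side0.png')
x=cv2.resize(a[150:270,230:390],(800,600),interpolation=cv2.INTER_CUBIC)
cv2.imwrite('pics/crops.png',cv2.resize(cv2.hconcat([cv2.resize(a[150:250,240:360],(400,333)),cv2.resize(b[180:260,145:265],(400,267)) if 0 else cv2.resize(b[175:275,145:265],(400,333))]),(800,333)))
E
```

```text
scene plate ((628.6466064453125, -160.93963623046875), (142.7691650390625, 398.82073974609375), 5.320236682891846) [[539.0, 31.0], [576.0, -366.0], [718.0, -353.0], [681.0, 44.0]]
  columntop [199, 170, 42, 31, 538] px [218.6 187.6] [626.2 -17.4 298.1] [600. -56. 285.] [642.  37. 312.] V [127. 126. 123.]
  columntop [110, 229, 15, 11, 94] px [117.5 234.9] [ 641.6 -225.3  294.3] [ 632. -238.  285.] [ 646. -214.  304.] V [121. 119. 114.]
  columntop [46, 240, 37, 39, 902] px [ 63.8 258.9] [ 649.6 -323.9  296.8] [ 613. -351.  285.] [ 676. -298.  301.] V [225. 229. 226.]
  headtop [208, 163, 32, 21, 317] px [221.5 173.2] [618.   -5.7 324.1] [596. -28. 316.] [634.  36. 333.] V [185. 186. 181.]
  headtop [103, 216, 22, 17, 281] px [113.3 223.6] [ 638.9 -224.9  322.2] [ 620. -243.  317.] [ 653. -206.  326.] V [41. 39. 37.]
  obj [275, 168, 31, 43, 255] [445.2 273.8  22.6] [457.8 270.9  30.3 194.3  78.3] [141. 136. 130.]
  obj [253, 174, 31, 47, 553] [475.6 191.3  19.7] [450.4 197.9  41.9 193.2  78.4] [160. 167. 170.]
  obj [305, 175, 40, 52, 442] [566.5 325.7  13.9] [539.5 332.3  52.9 200.3
[... 2904 characters left out ...]
.     5.2] [210. 208. 208.]
  obj [389, 276, 41, 36, 689] [ 873.  -179.8   26.2] [ 8.699e+02 -1.810e+02  5.970e+01  8.340e+01  4.000e-01] [110. 174. 213.]
  obj [181, 304, 22, 16, 157] [382.1 -21.7  15.7] [382.7 -16.8  36.3  48.9  82.1] [170. 168. 168.]
  obj [407, 307, 65, 61, 627] [ 840.8 -304.8   23.9] [ 862.8 -292.8  115.5   73.4   89.6] [137.  74.  65.]
  obj [419, 312, 46, 43, 887] [ 873.3 -292.8   25.9] [ 8.706e+02 -2.940e+02  5.880e+01  8.450e+01  1.000e-01] [235. 222. 218.]
  obj [211, 344, 19, 40, 365] [ 392.9 -168.8   12.4] [ 388.9 -162.3   95.3   33.4   88.9] [227. 161. 149.]
  obj [383, 374, 11, 10, 60] [ 706.1 -331.9   16.2] [ 703.9 -331.1   21.    19.6   89.7] [220. 217. 217.]
```

View pics/crops.png

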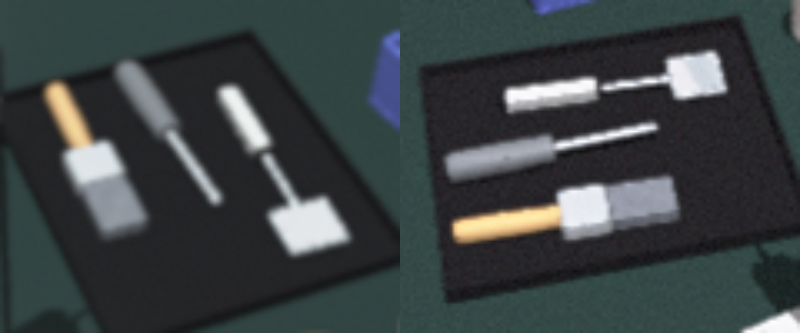

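Scene and side pictures: plunger head at scene (113,223), side (350,257). The mirror is the tool with the white handle, at scene (325,200). By my fit the press axis is about (635,-226) with a yaw of about 5.3°. The mirror handle's middle is about (487,343) with a yaw of -11.5°.

Request:
send_rows(
  deltas=[0.3,-0.75,0.3,0,0,0.3,-0.75,0.3,0,0,0.3,-0.8,0.3,0,0,0.3,-0.8,0.3,0,0,0.3,-0.8,0.3,0,0,0.3,-0.8,0.3,0,0,0.3,-0.8,0.3,0,0,0.35,-0.8,0.3,0,0,0.35,-0.8,0.3,0,0,0.35,-0.8,0.1,0,0,0.35,-0.8,0,0,0,0.35,-0.8,0,0,0],
  newtons=30,
)

```text
time: 1.35
ee_pos: [430.4, 46.9, 390.3]
orientation: [0.664, 3.07, 0.001]
ft_force: [1.3, -0.5, 0.3]
grip_width: 0.001
finger_force: 0.0
```

Request:
send_rows(
  deltas=[0.4,-0.7,0,0,0,0.4,-0.7,0,0,0,0.4,-0.7,0,0,0,0.4,-0.7,0,0,0,0,0,0,0,0,0,0,0,0,0],
)

```text
time: 1.95
ee_pos: [510.0, -91.9, 389.2]
orientation: [-0.666, -3.068, -0.001]
ft_force: [-0.7, 1.1, 0.4]
grip_width: 0.003
finger_force: 0.0
```

```bash
python3 - <<'E'
from h import *
s=robot.read_state(); print(s['ee_pos'],s['qpos'],s['ft_force'],R.from_rotvec(s['orientation']).as_matrix().round(3).tolist())
p,d=robot.grab_frame('wrist'); cv2.imwrite('pics/w1.png',p); np.savez('w1.npz',p=p,d=d,s=[*s['ee_pos'],*s['orientation']])
c=cam('wrist',s); P=cloud(c,d); Z=P[...,2]
print(np.nanpercentile(Z,[1,50,99]))
m=(Z>316)&(Z<332)&(p.max(2)<110); print(m.sum(), P[m].mean(0) if m.any() else 0)
print(proj(c,[[635,-226,325]]))
E
```

```text
[509.97784878 -91.85780361 389.20807929] [-3.00934735e-01  2.70467574e-01  2.89026315e-01  1.59120363e+00
  4.60264878e-04  1.26514619e-01] [-0.70429267  1.09936089  0.41882535] [[-0.91, 0.415, -0.002], [0.415, 0.91, 0.001], [0.002, 0.0, -1.0]]
[-275.48737526    4.71458691  473.2239808 ]
697 [601.16728137   7.5968676  323.82889322]
[[183.21807412 370.96960601]]
```

```bash
python3 - <<'E'
from h import *
for n in('scene','side'):
    z=np.load(n+'0.npz'); p,d=z['p'],z['d']; c=cam(n); P=cloud(c,d); Z=P[...,2]
    m=(np.hypot(P[...,0]-635,P[...,1]+226)<40)&(Z>321)&(Z<330)
    v,u=np.nonzero(m); (x,y),r=cv2.minEnclosingCircle(plane(c,np.c_[u,v],325)[:,:2].astype(np.float32)); print(n,x,y,r, plane(c,[[u.mean(),v.mean()]],325))
E
```

```text
scene 639.7745361328125 -225.6628875732422 18.050670623779297 [[ 638.9947375  -225.28632795  325.        ]]
side 632.3359985351562 -228.85263061523438 19.431978225708008 [[ 632.27097337 -227.97536655  325.        ]]
```

Request:
send_rows(
  deltas=[0.5,-0.54,0,0,0,0.5,-0.54,0,0,0,0.5,-0.54,0,0,0,0.5,-0.54,0,0,0,0.5,-0.54,0,0,0,0,0,-0.4,0,0,0,0,-0.2,0,0,0,0,0,0,0,0,0,0,0,0],
)

```text
time: 2.9
ee_pos: [632.7, -222.6, 361.2]
orientation: [-0.661, -3.071, -0.0]
ft_force: [-0.8, -0.1, 0.5]
grip_width: -0.001
finger_force: 0.0
```

Request:
send_rows(
  deltas=[0.06,-0.08,-0.1,0,0,0,0,-0.1,0,0,0,0,-0.1,0,0,0,0,0,0,0],
)

```text
time: 3.3
ee_pos: [635.7, -227.9, 344.7]
orientation: [-0.664, -3.069, -0.001]
ft_force: [0.1, -0.1, -0.5]
grip_width: -0.005
finger_force: 0.0
```

Request:
send_rows(
  deltas=[0,0,-0.06,0,0,0,0,-0.06,0,0,0,0,-0.06,0,0,0,0,0,0,0],
)

```text
time: 3.7
ee_pos: [635.9, -228.0, 337.5]
orientation: [0.664, 3.069, -0.0]
ft_force: [-2.7, 1.8, 4.5]
grip_width: 0.004
finger_force: 2.6
```

Request:
send_rows(
  deltas=[0,0,-0.06,0,0,0,0,-0.04,0,0,0,0,-0.02,0,0,0,0,0,0,0],
)

```text
time: 4.1
ee_pos: [635.9, -228.0, 334.2]
orientation: [0.663, 3.066, -0.002]
ft_force: [-3.7, 2.0, 13.5]
grip_width: 0.005
finger_force: 7.1
```

Request:
send_rows(
  deltas=[0,0,-0.04,0,0,0,0,0,0,0,0,0,0,0,0],
)

```text
time: 4.4
ee_pos: [635.9, -228.0, 334.2]
orientation: [0.662, 3.064, -0.003]
ft_force: [-6.6, 2.3, 21.3]
grip_width: -0.001
finger_force: 10.4
```

Request:
send_rows(
  deltas=[0,0,0.1,0,0,0,0,0.4,0,0,0,0,0.8,0,0,-0.7,0.2,0,0,0,-0.7,0.2,0,0,0,-0.7,0.2,0,0,0,-0.7,0.4,0,0,0,0,0.9,0,0,0,0,0.9,0,0,0,0,0.9,0,0,0,0,0.9,0,0,0,0,0.9,0,0,0],
)

```text
time: 5.6
ee_pos: [503.6, 46.0, 388.0]
orientation: [0.664, 3.07, 0.0]
ft_force: [0.7, 0.3, 0.4]
grip_width: -0.002
finger_force: 0.0
```

Request:
send_rows(
  deltas=[0,0.9,0,0.5,85,0,0.9,0,0.5,85,0,0.9,-0.4,0.5,85,0,0.9,-0.8,0.5,85,0,0.9,-0.8,0.5,85,0,0.9,-0.8,0.1,85,0,0,-0.8,0,85,0,0,0,0,85,0,0,0,0,85],
)

```text
time: 6.5
ee_pos: [503.3, 291.0, 228.3]
orientation: [-0.312, -3.124, 0.002]
ft_force: [0.6, 0.1, 0.8]
grip_width: 0.999
finger_force: 0.0
```

```bash
cat > mir.py <<'E'
from h import *
import sys
s=robot.read_state(); print(s['ee_pos'],R.from_rotvec(s['orientation']).as_matrix().round(3).tolist())
p,d=robot.grab_frame('wrist'); t=sys.argv[1]; cv2.imwrite(f'pics/{t}.png',p); np.savez(t+'.npz',p=p,d=d,s=[*s['ee_pos'],*s['orientation']])
c=cam('wrist',s); P=cloud(c,d); Z=P[...,2]
m=(Z>7)&(Z<30)&(P[...,1]>295)&(P[...,1]<390)&(p.min(2)>100)
nl,lab,st,ct=cv2.connectedComponentsWithStats(m.astype(np.uint8))
for k in range(1,nl):
    if st[k,4]>60:
        v,u=np.nonzero(lab==k); q=plane(c,np.c_[u,v],20)[:,:2].astype(np.float32); r=cv2.minAreaRect(q); print(st[k],np.round([*r[0],*r[1],r[2]],1),P[lab==k][:,2].mean(),p[lab==k].mean(0).round())
E
python3 mir.py w2
```

```text
[503.25120271 290.95890178 228.31404022] [[-0.98, 0.198, -0.002], [0.198, 0.98, -0.001], [0.002, -0.001, -1.0]]
[289 107  15  66 876] [485.6 342.4  16.7  80.1  78.5] 20.502603756797065 [196. 195. 195.]
[ 274  175   38   74 1237] [580.1 323.2  50.  104.8  78.9] 15.292196794710604 [236. 234. 230.]
[304 292  35  18 320] [725.8 342.1  50.6  29.5  85. ] 18.737675815848753 [151. 153. 157.]
```

View pics/w2.png

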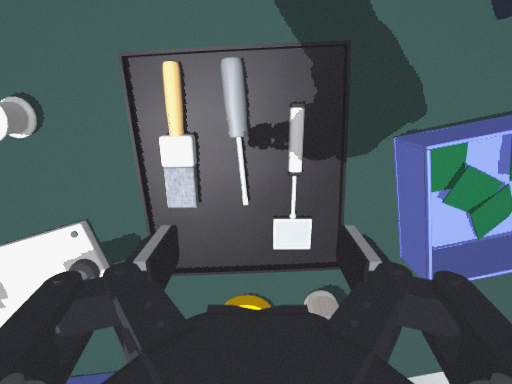

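The wrist picture shows the mirror at columns 274-311 with its handle at (296,139). The driver and brush lie to its left and nothing blocks the handle. The handle's middle is (485.6,342.4) and the tool yaw already matches.

Request:
send_rows(
  deltas=[-0.35,0.5,0,0,45,0,0.53,0,0,45,0,0,-0.8,0,45,0,0,-0.8,0,45,0,0,-0.8,0,45,0,0,-0.6,0,45,0,0,-0.4,0,45,0,0,-0.3,0,45,0,0,0,0,45,0,0,0,0,45],
)

```text
time: 7.55
ee_pos: [488.9, 343.6, 45.9]
orientation: [0.313, 3.122, 0.004]
ft_force: [-0.4, 0.1, 0.6]
grip_width: 0.525
finger_force: 0.0
```

```bash
python3 mir.py w3
```

```text
[488.94995591 343.56970741  45.8976964 ] [[-0.98, 0.199, 0.004], [0.199, 0.98, 0.002], [-0.003, 0.003, -1.0]]
[217  16  30   8  97] [376.5 352.7  14.6   3.1  82.8] 16.96155337099105 [107. 102. 103.]
[ 242  148   28  129 3314] [483.5 343.5  15.7  83.8  78.6] 20.796733251454025 [219. 218. 217.]
[253 283   7  26 181] [539.8 332.1   4.1  20.2  78.4] 15.359786619884344 [238. 237. 236.]
```

Request:
send_rows(
  deltas=[-0.08,0.02,-0.2,0,45,0,0,-0.2,0,45,0,0,0,0,45,0,0,0,0,25,0,0,0,0,10,0,0,0,0,10,0,0,0,0,10,0,0,0,0,10],
  newtons=60,
)

```text
time: 8.4
ee_pos: [482.6, 344.1, 23.6]
orientation: [0.312, 3.126, 0.001]
ft_force: [0.3, -0.0, 1.3]
grip_width: 0.165
finger_force: 61.3
```

Request:
send_rows(
  deltas=[0,0,0.1,0,10,0,0,0.2,0,10,0,0,0.4,0,10,0,0,0.8,0,10,0,0,0.9,0,10,0,0,0.9,0,10,0,0,0.9,0,10,0,0,0.9,0,10,0,0,0.9,0,10,0,0,0.5,0,10,0,0,0,0,10,0,0,0,0,10],
)

```text
time: 9.6
ee_pos: [482.6, 344.1, 348.9]
orientation: [0.312, 3.125, 0.002]
ft_force: [-0.1, -0.4, -0.4]
grip_width: 0.171
finger_force: 61.1
```

Request:
send_rows(
  deltas=[0,-0.4,0,1,10,0,-0.4,0,1,10,0,-0.4,0,1,10,0,-0.4,0,1,10,0,-0.4,0,1,10,0,-0.4,0,1,10,0,-0.4,0,1,10,0,-0.4,0,1,10,0,-0.4,0,1,10,0,-0.4,0,1,10,0,-0.4,0,1,10,0,-0.4,0,1,10],
)

```text
time: 10.8
ee_pos: [481.0, 103.0, 346.1]
orientation: [1.296, -2.857, -0.002]
ft_force: [0.5, 0.6, -1.3]
grip_width: 0.167
finger_force: 61.1
```

Request:
send_rows(
  deltas=[0,-0.2,0,1,10,0,0,0,1,10,0,0,0,1,10,0,0,0,1,10,0,0,0,1,10,0,0,0,1,10,0,0,0,1,10,0,0,0,1,10,0,0,0,1,10,0,0,0,1,10,0,0,0,0.3,10,0,0,0,0,10],
)

```text
time: 12.0
ee_pos: [481.6, 93.9, 346.9]
orientation: [2.406, -2.017, -0.003]
ft_force: [0.1, -0.2, -1.5]
grip_width: 0.164
finger_force: 61.1
```

```bash
python3 - <<'E'
from h import *
s=robot.read_state(); print(s['time'],s['ee_pos'],s['qpos'],s['grip_width'],s['finger_force'],R.from_rotvec(s['orientation']).as_matrix().round(3).tolist())
E
```

```text
12.0 [481.6070351   93.9136612  346.94840203] [ 6.32595480e-02  1.99211849e-01  8.69843390e-02  1.46134709e+00
 -6.88842145e-05 -1.68290224e+00] 0.1638997245402446 61.059672832489014 [[0.174, -0.985, -0.003], [-0.985, -0.174, -0.0], [-0.0, 0.003, -1.0]]
```

Request:
send_rows(
  deltas=[0,0,0.6,-0.7,10,0,0,0.6,-0.6,10,0.9,0.05,0,0,10,0.9,0.05,0,0,10,0.9,0.05,0,0,10,0.9,0.05,0,0,10,0.9,0.05,0,0,10,0,0,0,0,10,0,0,0,0,10],
)

```text
time: 12.9
ee_pos: [678.5, 103.5, 395.4]
orientation: [-2.285, 2.148, -0.006]
ft_force: [0.3, -0.1, 0.1]
grip_width: 0.171
finger_force: 61.3
```

```bash
cat > st.py <<'E'
from h import *
s=robot.read_state(); A=R.from_rotvec(s['orientation']).as_matrix(); print(round(s['time'],2),s['ee_pos'].round(1) if hasattr(s['ee_pos'],'round') else s['ee_pos'],np.round(s['qpos'],3),round(s['finger_force'],1),A.round(3).tolist(),'tilt',np.degrees(np.arccos(-A[2,2])).round(2))
E
python3 st.py
```

```text
12.9 [678.5 103.5 395.4] [ 5.900e-02  8.040e-01  1.216e+00  1.976e+00  1.000e-03 -1.574e+00] 61.3 [[0.062, -0.998, 0.007], [-0.998, -0.062, 0.001], [-0.001, -0.007, -1.0]] tilt 0.39
```

Request:
send_rows(
  deltas=[1,0.06,0,0,10,1,0.06,0,0,10,1,0.06,0,0,10,0,0,0,0,10],
)

```text
time: 13.3
ee_pos: [760.4, 102.7, 347.6]
orientation: [-2.229, 2.096, -0.105]
ft_force: [-1.2, -0.1, -1.8]
grip_width: 0.17
finger_force: 61.3
```

```bash
python3 st.py
```

```text
13.3 [760.4 102.7 347.6] [ 0.049  0.877  1.219  1.808  0.006 -1.583] 61.3 [[0.062, -0.993, 0.104], [-0.998, -0.061, 0.011], [-0.005, -0.105, -0.994]] tilt 6.02
```

Request:
send_rows(
  deltas=[-1,-0.06,0,0,10,-1,-0.06,0,0,10,-1,-0.06,0,0,10,-1,-0.06,0,0,10,0,0,0,0,10],
)

```text
time: 13.8
ee_pos: [605.2, 94.4, 354.3]
orientation: [-2.237, 2.1, -0.092]
ft_force: [-0.4, 0.2, -1.0]
grip_width: 0.17
finger_force: 61.3
```

```bash
python3 st.py
```

```text
13.8 [605.2  94.4 354.3] [ 0.048  0.377  0.343  1.444  0.007 -1.586] 61.3 [[0.064, -0.994, 0.093], [-0.998, -0.063, 0.011], [-0.005, -0.093, -0.996]] tilt 5.37
```

Request:
send_rows(
  deltas=[0.5,0,0.9,0,10,0.8,0.05,0.3,0,10,1,0.06,0.3,0,10,1,0.06,0.3,0,10,1,0.06,0.3,0,10,1,0.06,0.3,0,10,1,0.06,0.3,0,10,0,0,0,0,10],
)

```text
time: 14.6
ee_pos: [792.1, 96.7, 392.5]
orientation: [-2.151, 2.021, -0.233]
ft_force: [-1.4, -0.9, -0.9]
grip_width: 0.169
finger_force: 61.4
```

```bash
python3 st.py
```

```text
14.6 [792.1  96.7 392.5] [ 0.036  0.828  1.221  1.724  0.016 -1.595] 61.4 [[0.063, -0.97, 0.236], [-0.998, -0.059, 0.024], [-0.01, -0.237, -0.971]] tilt 13.74
```

Request:
send_rows(
  deltas=[0.8,0.05,0.3,0,10,0.8,0.05,0.3,0,10,0.8,0.05,0.3,0,10,0.8,0.05,0.3,0,10,0,0,0,0,10],
)

```text
time: 15.1
ee_pos: [862.0, 96.8, 385.2]
orientation: [-2.074, 1.949, -0.347]
ft_force: [-0.6, 0.3, 0.0]
grip_width: 0.163
finger_force: 61.4
```

```bash
python3 st.py
```

```text
15.1 [862.   96.8 385.2] [ 0.031  0.861  1.221  1.565  0.024 -1.598] 61.4 [[0.065, -0.932, 0.356], [-0.998, -0.056, 0.035], [-0.013, -0.357, -0.934]] tilt 20.95
```

Request:
send_rows(
  deltas=[0.8,0.05,0.3,0,10,0.8,0.05,0.3,0,10,0.2,0,0.1,0,10,0,0,0,0,10],
)

```text
time: 15.5
ee_pos: [900.8, 96.4, 383.3]
orientation: [-2.029, 1.907, -0.409]
ft_force: [-0.0, -0.4, -0.8]
grip_width: 0.17
finger_force: 61.4
```

Request:
send_rows(
  deltas=[-0.5,0,0.2,0,10,-0.9,-0.05,0.2,0,10,-0.9,-0.05,0.2,0,10,-0.9,-0.05,0,0,10,-0.9,-0.05,0,0,10,-0.9,-0.05,0,0,10,-0.9,-0.05,0,0,10,-0.9,0,0,0,10,0,0,0,0,10],
)

```text
time: 16.4
ee_pos: [565.5, 82.3, 411.9]
orientation: [-2.031, 1.907, -0.407]
ft_force: [0.5, 0.7, -1.0]
grip_width: 0.168
finger_force: 61.5
```

```bash
python3 st.py
```

```text
16.4 [565.5  82.3 411.9] [ 0.016 -0.004 -0.078  1.062  0.034 -1.61 ] 61.5 [[0.066, -0.905, 0.42], [-0.998, -0.054, 0.041], [-0.014, -0.422, -0.907]] tilt 24.97
```

Request:
send_rows(
  deltas=[-0.6,-0.3,0,-1,10,-0.6,-0.4,0,-1,10,-0.6,-0.5,0,-1,10,-0.6,-0.5,0,-1,10,-0.6,-0.5,0,-1,10,-0.6,-0.5,0,-1,10,0,-0.5,0,-1,10,0,-0.5,0,-1,10,0,-0.6,0,-1,10,0,-0.6,0,-1,10,0,-0.6,0,-1,10,0,-0.6,0,-1,10],
)

```text
time: 17.6
ee_pos: [391.9, -224.3, 412.7]
orientation: [-0.842, 2.813, -0.622]
ft_force: [0.4, -0.4, -0.0]
grip_width: 0.169
finger_force: 61.5
```

Request:
send_rows(
  deltas=[0,-0.5,0,-1,10,0,0,0,-1,10,0,0,0,-1,10,0,0,0,-1,10,0,0,0,-1,10,0,0,0,-1,10,0,0,0,0,10,0,0,0,0,10],
)

```text
time: 18.4
ee_pos: [392.5, -248.1, 411.6]
orientation: [-0.097, 3.036, -0.675]
ft_force: [-0.5, -0.0, -0.2]
grip_width: 0.169
finger_force: 61.5
```

```bash
python3 st.py; cat > tgt.py <<'E'
from h import *
s=robot.read_state(); A=R.from_rotvec(s['orientation']).as_matrix(); p=np.array(s['ee_pos'])
aim=np.array([635.5,-226.5,125]); px=np.array([.9957,.0925,0]); py=np.array([-.0925,.9957,0])
n=-A[:,2]; print('normal err x,y deg',np.degrees(n@px), np.degrees(np.arctan2(n@py,n[2])),'mirror yaw',np.degrees(np.arctan2(-A[1,0],-A[0,0])))
t=aim-A@np.array([-131.5,0,9.6]); print('TCP target',t.round(1),'delta units',((t-p)/50).round(3),'pre(-120px)',((t-120*px-p)/50).round(3))
E
python3 tgt.py
```

```text
18.4 [ 392.5 -248.1  411.6] [-0.476 -0.052 -0.103  1.269 -0.363 -0.587] 61.5 [[-0.998, -0.055, 0.042], [-0.068, 0.904, -0.422], [-0.015, -0.424, -0.906]] tilt 25.09
normal err x,y deg -0.1865900596954417 25.093409909915795 mirror yaw 3.8726505169304253
TCP target [ 503.9 -231.3  131.7] delta units [ 2.228  0.336 -5.598] pre(-120px) [-0.162  0.114 -5.598]
```

Request:
send_rows(
  deltas=[-0.16,0.11,-0.6,0,10,0,0,-0.8,0,10,0,0,-0.8,0,10,0,0,-0.8,0,10,0,0,-0.8,0,10,0,0,-0.8,0,10,0,0,-0.7,0,10,0,0,-0.3,0,10,0,0,0,0,10,0,0,0,0,10],
)

```text
time: 19.4
ee_pos: [384.4, -243.0, 131.5]
orientation: [-0.095, 3.037, -0.675]
ft_force: [-0.4, -0.6, -1.0]
grip_width: 0.166
finger_force: 61.4
```

```bash
python3 tgt.py; cat > look.py <<'E'
from h import *
import sys
t=sys.argv[1]; s=robot.read_state(); A=R.from_rotvec(s['orientation']).as_matrix(); e=np.array(s['ee_pos'])
F=e+A@np.array([-131.5,0,9.6])
ims=[]
for n in ('scene','side'):
    p,d=robot.grab_frame(n); c=cam(n); P=cloud(c,d)
    L=(P-e)@A   # tool coords
    m=(L[...,0]<-100)&(L[...,0]>-165)&(abs(L[...,1])<35)&(abs(L[...,2]-9)<14)
    if m.sum()>20:
        q=L[m]; print(n,m.sum(),'tool min',np.percentile(q,2,0).round(1),'max',np.percentile(q,98,0).round(1),'med',np.median(q,0).round(1))
        G=np.c_[q[:,:2],np.ones(len(q))]; k=np.linalg.lstsq(G,q[:,2],rcond=None)[0]; print('  plane slope deg',np.degrees(k[:2]).round(1))
    u,v=proj(c,F)[0].astype(int); x0=np.clip(u-65,0,382);y0=np.clip(v-65,0,254); ims.append(cv2.resize(p[y0:y0+130,x0:x0+130],(400,400)))
cv2.imwrite(f'pics/{t}.png',cv2.hconcat(ims))
E
python3 look.py l1
```

```text
normal err x,y deg -0.12002799631486523 25.102078051041214 mirror yaw 3.7671297850579393
TCP target [ 503.9 -231.1  131.7] delta units [2.391 0.239 0.005] pre(-120px) [0.001 0.017 0.005]
side 521 tool min [-157.   -28.     5.3] max [-106.8   23.7   12.3] med [-133.3   -5.3    7.8]
  plane slope deg [ 1.1 -2.9]
```

View pics/l1.png

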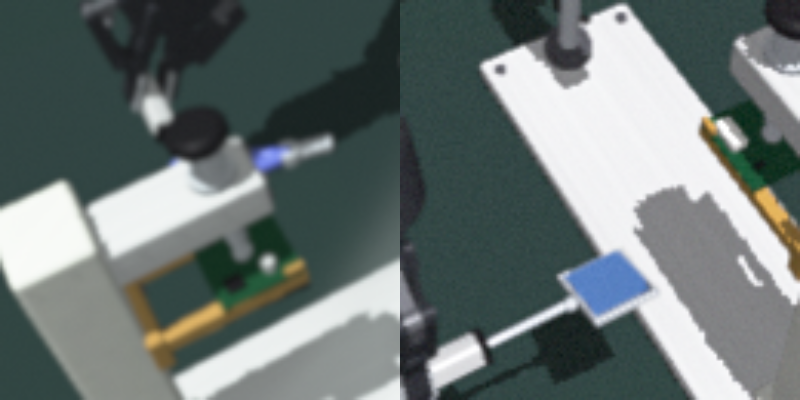

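The crop shows the glass (right half, about (608,287)) held by the handle, tilted and clear of the press. Measured in the tool frame, it sits where predicted.

Request:
send_rows(
  deltas=[0.3,0.03,0,0,10,0.3,0.03,0,0,10,0.3,0.03,0,0,10,0.3,0.03,0,0,10,0.3,0.03,0,0,10,0.3,0.03,0,0,10,0.3,0.03,0,0,10,0.2,0.03,0,0,10,0.09,0,0,0,10,0,0,0,0,10,0,0,0,0,10],
)

```text
time: 20.6
ee_pos: [503.0, -230.6, 130.6]
orientation: [-0.095, 3.039, -0.674]
ft_force: [-0.3, 0.5, -0.4]
grip_width: 0.17
finger_force: 61.4
```

```bash
python3 tgt.py; python3 look.py l2; python3 - <<'E'
from h import *
a=cv2.imread('pics/l2.png'); s=robot.read_state()
for n in('scene','side'):
    p,d=robot.grab_frame(n); c=cam(n); P=cloud(c,d); print(n,'board/stud',[ (proj(c,[[635.5,-226.5,z]])[0]).round().tolist() for z in (125,195,205,325)])
    m=(np.hypot(P[...,0]-635.5,P[...,1]+226.5)<40)&(P[...,2]>320)&(P[...,2]<331); print(np.nanmedian(P[m],0).round(1))
    # camera body / lens location: black lens
    x,y=map(int,proj(c,[[628,-120,190]])[0]); x0=np.clip(x-100,0,312);y0=np.clip(y-110,0,204)
    cv2.imwrite(f'pics/f_{n}.png',cv2.resize(p[y0:y0+180,x0:x0+200],(400,360)))
cv2.imwrite('pics/f.png',cv2.hconcat([cv2.imread('pics/f_scene.png'),cv2.imread('pics/f_side.png')]))
print(s['time'],s['finger_force'],s['ft_force'])
E
```

```text
normal err x,y deg -0.03616848881101738 25.055031631075 mirror yaw 3.738409946242822
TCP target [ 503.9 -231.   131.9] delta units [ 0.019 -0.008  0.027] pre(-120px) [-2.371 -0.23   0.027]
scene 377 tool min [-157.2  -24.     8. ] max [-115.5   25.5   15. ] med [-140.     1.8   10.6]
  plane slope deg [-2.4 -0.9]
side 273 tool min [-156.1  -26.4    5.6] max [-105.1   23.9   12. ] med [-122.9   -4.     7.8]
  plane slope deg [ 1.  -0.9]
scene board/stud [[136.0, 284.0], [129.0, 265.0], [127.0, 262.0], [111.0, 222.0]]
[ 638.2 -225.4  322.9]
side board/stud [[337.0, 320.0], [342.0, 300.0], [342.0, 297.0], [351.0, 256.0]]
[ 631.3 -228.8  325.2]
20.7 61.41823053359985 [ 0.19524734  0.53121698 -0.9125765 ]
```

View pics/f.png

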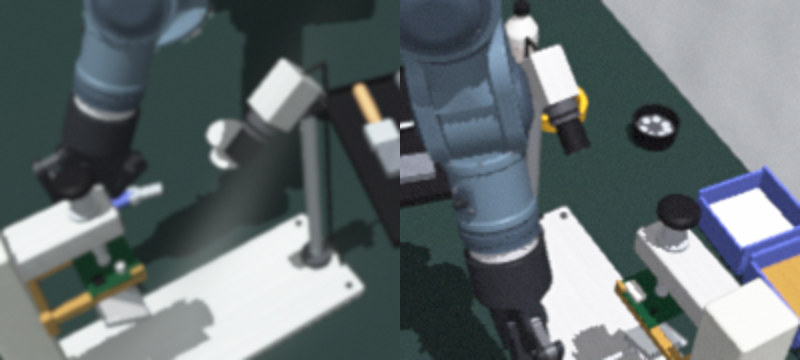

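Request:
send_rows(
  deltas=[0.02,0,0.02,0,10,0,0,0,0,10,0,0,0,0,10,0,0,0,0,10,0,0,0,0,10],
)

```text
time: 21.3
ee_pos: [504.5, -230.6, 131.4]
orientation: [-0.095, 3.039, -0.674]
ft_force: [0.5, -0.8, -1.0]
grip_width: 0.167
finger_force: 61.4
```

```bash
python3 tgt.py; python3 -c "
from station import robot
print(robot.job_done())"
```

```text
normal err x,y deg -0.0569346801663269 25.05378466692228 mirror yaw 3.7452033073065207
TCP target [ 503.9 -231.   131.9] delta units [-0.011 -0.009  0.009] pre(-120px) [-2.401 -0.231  0.009]
the job is handed in; nothing more can be done
None
```

I pressed the plunger to its stop and let it come back up, and the gripper now holds the mirror still at the aim point, tilted 25° towards the camera; I handed the job in at about 21 s. I couldn't view the inspection camera's own picture, so the pin's tip showing in the mirror is inferred from measured positions, not seen.

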